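# Sort tested junction boxes by tag and shut the reject away

### The job

Sort the two tested junction boxes by the tag on the lid: set the green-tagged one flat in the green pass nest, and the red-tagged one flat in the pocket of the red reject tray while the tray is still pulled out. Set them down, do not drop them; once the reject is in, push the tray fully home under the clear cover (it has an upright tab to push on). The box without a tag has not been tested: leave it, the screwdriver, the mug and the can where they are.

Things in the scene. Friction and masses are not known exactly. Their poses are not given: they have to be found in the camera images.
- green_box: junction box with a green tag on its lid: grey plastic, body 100 (x) x 55 (y) x 55 mm high with flat sides, tag 56 x 38 mm in the middle of the top, a black cable gland (18 mm diameter, its axis 29 mm up) sticking out 14 mm at each x end, so 128 mm overall. About 0.26 kg. Origin at the centre of the underside, z up.
- red_box: the same junction box with a red tag on its lid. Origin at the centre of the underside, x along the length, z up.
- plain_box: the same junction box with a bare white lid, no tag. Origin at the centre of the underside. To be left alone.
- pass_nest: the green pass nest, fixed to the bench: green plate 150 (x) x 105 (y) x 10 mm with a pocket on top, 110 x 65 mm inside, of green walls 5 mm thick that rise 10 mm above the plate (top at z 20 mm). The box body fits inside either way round with 5 mm to spare on each side; the glands pass over the walls. Origin at the centre of the underside, x along the pocket's length.
- nest_floor (a point): centre of the pass nest's pocket floor, 10 mm above the bench, axes as the nest's.
- reject_station: reject station, fixed to the bench: steel base plate 330 x 112 mm on which the red tray slides along +x, away from the robot, under a clear cover with blue side walls (112 mm wide). In this frame the cover spans x = 100 to 220 mm, its underside 75 and its top 84 mm above the bench. Origin at bench height, below the tray pocket's centre when the tray is fully out; x is the push direction.
- tray (a joint): travel of the red tray in m: 0 fully pulled out, 0.150 fully home against its stop under the cover; it stays where it is left, about 3 N to push.
- tray_floor (a point): centre of the red tray's pocket floor, 10 mm above the bench; moves with the tray, axes as the station's. The pocket is like the nest's: 110 (x) x 65 (y) mm inside, walls 5 mm thick, top at 20 mm above the bench.
- tray_tab (a point): top centre of the outer (robot side) face of the tray's upright red tab, 60 mm above the bench; moves with the tray. The tab is 60 mm wide (y) and 10 mm thick, its outer face 87 mm to -x of the pocket's centre; it stays outside the cover when the tray is home.
- screwdriver: orange-handled screwdriver, 200 mm, lying on the bench; bystander.
- mug: blue mug, 80 mm across, 90 mm high; bystander. Origin at the centre of the underside.
- spray_can: steel can with a yellow label, 58 mm across, 130 mm high, standing; bystander. Origin at the centre of the underside.
Things that resemble listed ones, but are neither listed nor needed, are in the scene too. What is shaped like the green_box but turquoise is not meant.

How it is judged:
By the outcome, as a careful person would: the job done as asked, in the order asked, and still so for the second after the job is handed in, with the robot touching nothing.
It also fails if it takes over 64 s, if anything falls off the work surface, if the arm or the gripper's body presses on something with over 40 N, if the wrist force passes 120 N, or if a joint passes its speed limit or range.

### The arm

A 6-joint arm with a two-finger parallel gripper is mounted at the origin on the work surface. World frame = base frame: x ahead of the robot, y to its left, z up, the work surface at z = 0. Lengths are in m, angles in rad, forces in N, time in s.
With the tool pointing down it reaches from about 0.275 to 0.825 m from the base axis. Payload 4.9 kg.
Tool frame: the origin (TCP) lies midway between the tips of the shut fingers; the grasp point (between the pads) lies 19 mm behind it (grip_point_offset is the distance from the TCP to the grasp point, in m); z points along the fingers, y is the line along which they close (so a half turn about z gives the same grasp; the last joint's range is limited). The gripper opens to 85 mm and grips with 20 to 120 N. Pads are 22 mm wide; open, the fingers measure 114 mm over their backs; the gripper's body (76 mm by 85 mm) begins 54 mm behind the grasp point. The pads swing forward as they close: fully open they stand 13 mm farther back than shut.
Start: joints at [1.18, 0.326, -0.193, 1.052, 0, 1.437], TCP at [0.14, 0.532, 0.206] pointing down, gripper open.
Joint ranges: [-2.65, 2.65], [-0.97, 1.79], [-1.3, 1.35], [-1.93, 2.1], [-1.47, 1.37], [-3.14, 3.14]. Speed limits (rad/s): [2.57, 2.57, 3.14, 3.14, 3.14, 3.14].

### API

Orientations are given as a rotation vector (axis times angle).
In Python, from cell import * gives the robot as it stands. Calls block until the motion is done:
- movep(position, orientation): joint-space move of the TCP to a pose.
- move_l(position, velocity=0.15, rot=None, until_force=None): straight line of the TCP; rot=None keeps the orientation; velocity is the mean speed in m/s. With until_force (N) it stops when the force on the tool has changed by that much, and returns True; else False.
- set_joints(angles): joint-space move.
- let_go() and grab(newtons=None): open the fingers fully, or close them until they stop; newtons is the grip in N (None keeps the last).
- sleep(seconds).
- ik(position, orientation): joint angles nearest the present ones, or None.
- get_state(): the state.
- grab_frame(name): name is "side" or "top"; returns a dict with "img" (400x640x3 uint8, red, green, blue), "fx", "fy", "cx", "cy" (pixels), "cam_to_world" (4x4, takes a point from camera to world coordinates). Camera axes: x right, y down, z forward; pixel columns grow to the right and rows downward; lengths in m; the calibration is good to about 2 mm. A picture is of the moment at which its call begins. There is no depth.
A pose or a line that the arm cannot do raises MotionError and nothing moves.
- sign_off(): hands the job in; it is judged then, once.
Trained networks look in the newest picture that a camera, given by its name, has taken for a name from the list of things; names that differ only in an ending like _2 or _b are one class to them, and where a whole thing is asked for, a point or a joint stands for the part that bears it (a point fixed in the world has none). Each returns a list of dicts, best first, with "score" (0 to 1); they miss things now and then, are a little off and sometimes report something else, mostly with a low value. They report only what shows in the picture. A call takes as long as a camera call. They do not tell look-alikes from the thing itself.
- spot_in(camera, name): "centre" ([column, row] in pixels, amid what is visible of it).
- silhouettes(camera, name): "mask" (400x640 bool, what is visible of it) and "centre" ([column, row] in pixels, amid what is visible of it).
- tip_of(camera, name): "centre" ([column, row] in pixels: a listed point, or the origin of a listed thing).
The state is a dict: "clock": time; "q": joint angles; "joint_velocities": joint speeds; "tau": joint torques, N m; "position": TCP position; "eef_rot": TCP orientation; "contact_force": force on the tool from outside, world axes, zero at the start; "wrist_torque": the same for the moment, N m; "finger_gap": opening from 0.0 (shut) to 1.0 (fully open); "grasp_force": force on a finger pad.
Only numpy, scipy, OpenCV 4.12 (cv2) and the standard library are available. Lean on these libraries where they do the work, as an engineer would, in place of code of your own. Each camera call takes 0.05 s, during which the arm holds its last target. There are 200 camera calls.

## Working session

There is one attempt and no reset: what is moved stays moved. The work goes in short steps, each a Python script; the robot and the scene stay as the last script left them, time stands still between calls to the robot, and variables do not carry over. Pictures are saved under pics/ and viewed, at most 10 in all, crops included, and the job is handed in when it is done.

```bash
mkdir -p pics; python3 - <<'E'
from cell import *
import cv2,numpy as np
for c in("top","side"):
    f=grab_frame(c); cv2.imwrite(f"pics/{c}0.png",f["img"][:,:,::-1])
    print(c,f["fx"],f["fy"],f["cx"],f["cy"],np.round(f["cam_to_world"],3).tolist())
    for n in("green_box","red_box","plain_box","pass_nest","reject_station","tray","screwdriver","mug","spray_can"):
        print(n,[(np.round(d["centre"]).tolist(),round(d["score"],2),int(d["mask"].sum())) for d in silhouettes(c,n)])
    for n in("nest_floor","tray_floor","tray_tab"):
        print(n,[(np.round(d["centre"],1).tolist(),round(d["score"],2)) for d in tip_of(c,n)])
E
```

```text
top 493.4005673391836 493.4005673391836 314.05175930492993 204.96451883886314 [[-0.017, -0.982, 0.187, 0.326], [-1.0, 0.014, -0.014, 0.085], [0.011, -0.188, -0.982, 1.365], [0.0, 0.0, 0.0, 1.0]]
green_box [([332.0, 176.0], 0.88, 834), ([318.0, 292.0], 0.62, 839)]
red_box [([269.0, 264.0], 0.59, 862)]
plain_box [([353.0, 240.0], 0.63, 865)]
pass_nest [([250.0, 185.0], 0.95, 1881), ([275.0, 118.0], 0.48, 282)]
reject_station [([448.0, 191.0], 0.86, 5160)]
tray [([441.0, 218.0], 0.8, 1500), ([447.0, 192.0], 0.26, 5137)]
screwdriver [([273.0, 122.0], 0.87, 343)]
mug [([178.0, 230.0], 0.79, 1015)]
spray_can [([356.0, 129.0], 0.92, 622)]
nest_floor [([252.6, 184.5], 0.98), ([353.4, 245.2], 0.36)]
tray_floor [([438.6, 213.3], 0.94)]
tray_tab [([447.3, 241.3], 0.73), ([248.5, 184.5], 0.56)]
side 492.4306592206751 492.4306592206751 320.57552091131305 200.66447400927223 [[0.677, -0.556, 0.482, -0.004], [-0.736, -0.492, 0.465, -0.474], [-0.021, -0.67, -0.742, 0.939], [0.0, 0.0, 0.0, 1.0]]
green_box [([255.0, 272.0], 0.76, 1684), ([363.0, 196.0], 0.68, 1213), ([292.0, 166.0], 0.63, 1561), ([441.0, 307.0], 0.26, 2479)]
red_box [([246.0, 216.0], 0.66, 1317), ([442.0, 311.0], 0.19, 2453)]
plain_box [([326.0, 259.0], 0.82, 1388), ([442.0, 308.0], 0.3, 2498)]
pass_nest [([296.0, 170.0], 0.85, 1588), ([439.0, 308.0], 0.57, 2425)]
reject_station [([465.0, 289.0], 0.85, 8434), ([415.0, 174.0], 0.69, 1159)]
tray [([442.0, 308.0], 0.66, 2492)]
screwdriver [([355.0, 146.0], 0.86, 333)]
mug [([212.0, 150.0], 0.9, 1211)]
spray_can [([415.0, 175.0], 0.86, 1137)]
nest_floor [([295.0, 168.0], 0.81)]
tray_floor [([445.1, 305.1], 0.69)]
tray_tab [([421.3, 314.5], 0.62)]
```

View pics/top0.png

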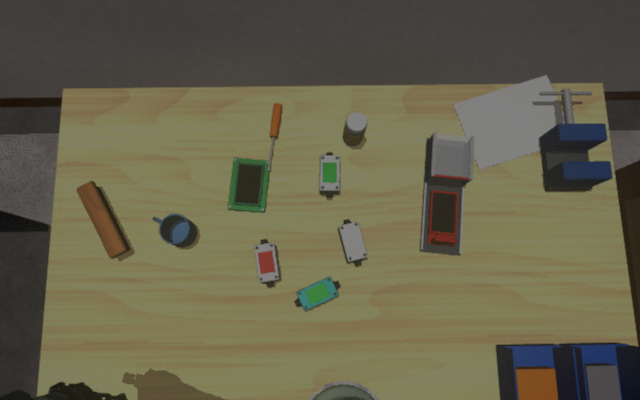

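View pics/side0.png

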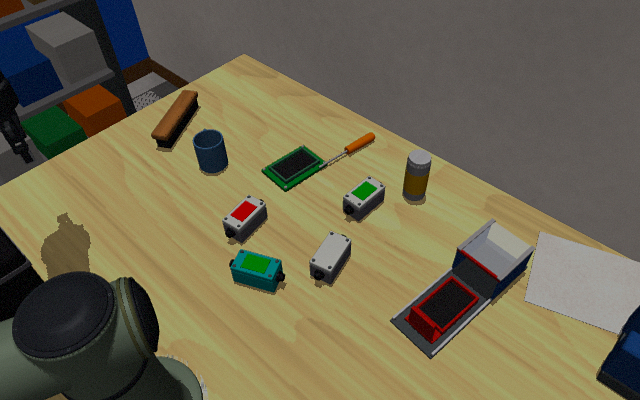

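The top picture shows, up = +x and right = -y:

- **Green-tag candidates:** a grey box with a green tag at (330,174), and a turquoise box with a green tag at (318,293), which is the decoy.
- **Red-tag candidates:** a grey box with a red tag at (266,263). The red tray at (443,215) is the only other red thing.
- **Plain box:** (353,242).
- **Nest:** (250,185), with the screwdriver tip near its corner at (270,168).
- **Choice:** green_box is (330,174) and red_box is (266,263).

In the side view these are at (364,196) and (245,216). The turquoise box there is at (257,270).

```bash
cat > h.py <<'E'
from cell import *
import cv2,numpy as np
def toplane(f,px,z):
    px=np.atleast_2d(np.asarray(px,float)); T=f["cam_to_world"]
    d=np.c_[(px[:,0]-f["cx"])/f["fx"],(px[:,1]-f["cy"])/f["fy"],np.ones(len(px))]@T[:3,:3].T
    return (T[:3,3]+d*((z-T[2,3])/d[:,2])[:,None])[:,:2]
def proj(f,P):
    T=f["cam_to_world"]; c=(np.asarray(P)-T[:3,3])@T[:3,:3]
    return np.c_[c[:,0]/c[:,2]*f["fx"]+f["cx"],c[:,1]/c[:,2]*f["fy"]+f["cy"]]
def colour(f,col):
    i=f["img"].astype(int); r,g,b=i[...,0],i[...,1],i[...,2]
    return {"g":(g>r*1.5+15)&(g>b*1.4+10),"r":(r>g*2+20)&(r>b*2+20)}[col]
def blob(f,col,at,rad):
    m=colour(f,col).astype(np.uint8)
    yy,xx=np.mgrid[:400,:640]; m&=((xx-at[0])**2+(yy-at[1])**2<rad**2).astype(np.uint8)
    n,l,s,_=cv2.connectedComponentsWithStats(m); k=1+np.argmax(s[1:,4])
    return np.argwhere(l==k)[:,::-1]
def rect(f,px,z):
    w=toplane(f,px,z).astype(np.float32)*1000
    (c,s,_),b=cv2.minAreaRect(w),cv2.boxPoints(cv2.minAreaRect(w))
    e=max((b[1]-b[0],b[2]-b[1]),key=np.linalg.norm)
    return np.round(w.mean(0),1),np.round(c,1),np.round(s,1),round(float((np.degrees(np.arctan2(e[1],e[0]))+90)%180-90),1)
E
python3 - <<'E'
from h import *
F={c:grab_frame(c) for c in("top","side")}
for n,col,z,at,rad in(("green","g",.055,((330,174),(364,188)),16),("red","r",.055,((266,263),(245,210)),18),("nestplate","g",.01,((250,185),(296,168)),40),("tray","r",.02,((443,215),(445,305)),45)):
    for c,a in zip(F,at):
        p=blob(F[c],col,a,rad); print(n,c,len(p),*rect(F[c],p,z))
for n,z,a in(("nest_floor",.01,None),("tray_floor",.01,None),("tray_tab",.06,None)):
    for c in F: print(n,c,toplane(F[c],tip_of(c,n)[0]["centre"],z)*1000)
for c,n in(("top","green_box"),("top","red_box"),("top","plain_box")):
    d=silhouettes(c,n)[0]; print(n,rect(F[c],np.argwhere(d["mask"])[:,::-1],.045))
for c,n,z in(("top","mug",.045),("top","spray_can",.13),("top","screwdriver",.01),("top","reject_station",0.01)):
    d=silhouettes(c,n)[0]; print(n,rect(F[c],np.argwhere(d["mask"])[:,::-1],z))
cr=lambda f,x0,x1,y0,y1,s:cv2.resize(F[f]["img"][y0:y1,x0:x1],None,fx=s,fy=s,interpolation=cv2.INTER_CUBIC)
a=cr("side",180,480,120,345,2.6)
cv2.imwrite("pics/crop1.png",a[:,:,::-1])
E
```

```text
green top 246 [667.   23.6] [667.2  23.6] [33.  51.1] -1.1
green side 257 [666.5  22.8] [666.7  22.9] [37.7 56. ] -1.8
red top 1 [445.4 206.3] [445.4 206.3] [0. 0.] 0.0
red side 281 [424.7 195.9] [425.2 196.4] [55.9 36.7] 8.6
nestplate top 462 [639.6 249. ] [646.  248.8] [ 99.9 144.6] -5.7
nestplate side 535 [625.7 231.9] [643.1 245.1] [108.2 150.3] -5.5
tray top 124 [ 486.1 -282.8] [ 486.3 -282.7] [22.  74.3] -88.7
tray side 1214 [ 520.9 -290.5] [ 539.4 -290.1] [ 82.2 155.8] -7.1
nest_floor top [[644.02788725 236.699767  ]]
nest_floor side [[654.39452531 246.93664034]]
tray_floor top [[ 565.48482333 -286.59340848]]
tray_floor side [[ 551.901203   -293.98028803]]
tray_tab top [[ 466.11989755 -282.53608289]]
tray_tab side [[ 479.94711548 -279.65536682]]
green_box (array([341.6,  61. ], dtype=float32), array([341.4,  61.2]), array([ 54.8, 125.8]), -64.9)
red_box (array([424.6, 194.5], dtype=float32), array([425.3, 194.4]), array([123.3,  58.7]), 6.0)
plain_box (array([476.7, -35.8], dtype=float32), array([476.7, -35.8]), array([125.9,  58.2]), 13.0)
mug (array([514.9, 433.6], dtype=float32), array([513.9, 436.4]), array([ 95.9, 105.3]), -76.4)
spray_can (array([764.8, -43.5], dtype=float32), array([764.2, -43.8]), array([58.1, 96.5]), -15.0)
screwdriver (array([828., 173.], dtype=float32), array([791.4, 173.5]), array([ 32.1, 199.7]), -4.7)
reject_station (array([ 620.5, -306.1], dtype=float32), array([ 618.8, -313.1]), array([140. , 352.7]), -6.9)
```

View pics/crop1.png

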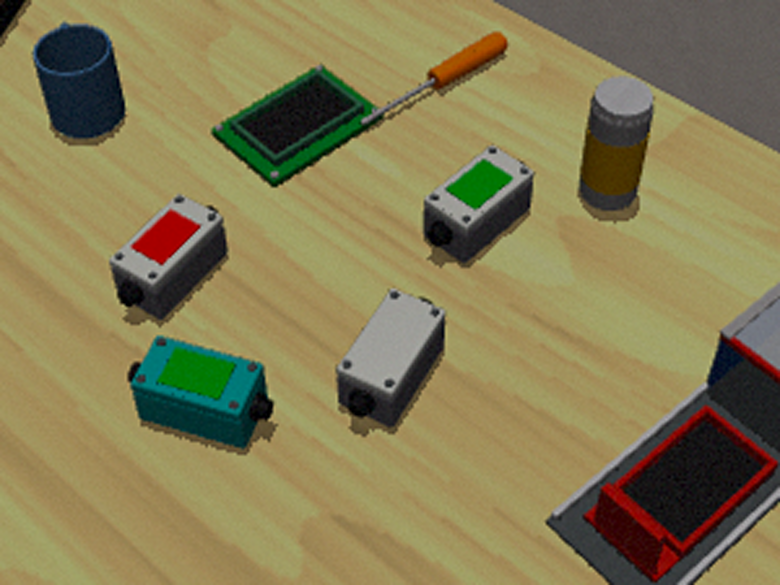

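Crop confirms the choice: grey body with green tag at side (364,196), grey with red tag at (245,216). Turquoise is at (257,270). Next I refine nest, tray and tags with a two-camera template fit.

```bash
cat > fit.py <<'E'
from h import *
from scipy.optimize import minimize
S=4
def chroma(f,col):
    i=cv2.GaussianBlur(f["img"],(3,3),0).astype(float); k=1 if col=="g" else 0
    o=np.max(np.delete(i,k,2),2); return ((i[...,k]-o)/(i[...,k]+o+20)>0.2).astype(np.float32)
def box(x0,x1,y0,y1,z0,z1): return [(x,y,z) for z in(z0,z1) for x,y in((x0,y0),(x1,y0),(x1,y1),(x0,y1))]
def sym(a,b,z0,z1): return box(-a/2,a/2,-b/2,b/2,z0,z1)
pocket=[[sym(.110,.065,.0099,.01),sym(.110,.065,.0199,.02)]]
PARTS={"nest":([sym(.150,.105,0,.01),sym(.120,.075,.01,.02)],pocket),
 "tray":([sym(.120,.075,.004,.02),box(-.087,-.077,-.03,.03,.004,.06),box(-.08,-.05,-.03,.03,.004,.01)],pocket),
 "tag":([sym(.056,.038,.0549,.055)],[])}
def render(f,kind,p):
    x,y,a=p; R=np.array([[np.cos(a),-np.sin(a),0],[np.sin(a),np.cos(a),0],[0,0,1]])
    def fill(P):
        m=np.zeros((400*S,640*S),np.uint8)
        q=proj(f,np.array(P)@R.T+[x,y,0]); h=cv2.convexHull((((q+.5)*S-.5)*16).astype(np.int32))
        cv2.fillConvexPoly(m,h,1,shift=4); return m
    add,holes=PARTS[kind]; m=np.zeros((400*S,640*S),np.uint8)
    for h in add[:]: m|=fill(h)
    for a_,b_ in holes: m&=~(fill(a_)&fill(b_))
    if kind=="tray": m|=fill(add[1])
    return cv2.resize(m.astype(np.float32),(640,400),interpolation=cv2.INTER_AREA)
def fit(fs,kind,col,p0,pad=8):
    T=[]
    for f in fs:
        w=cv2.dilate((render(f,kind,p0)>0).astype(np.uint8),np.ones((2*pad+1,)*2))
        T.append((f,chroma(f,col),w))
    c=lambda p:sum(float((abs(render(f,kind,p)-t)*w).sum()) for f,t,w in T)
    s=np.array([[0,0,0],[.008,0,0],[0,.008,0],[0,0,.12]])
    r=minimize(c,p0,method="Nelder-Mead",options=dict(initial_simplex=np.array(p0)+s,xatol=2e-4,fatol=.2,maxfev=120))
    return r.x,r.fun,sum(float((t*w).sum()) for f,t,w in T)
E
python3 - <<'E'
from fit import *
F=[grab_frame(c) for c in("top","side")]
for n,k,c,p in(("green","tag","g",(.667,.0233,-.025)),("red","tag","r",(.425,.196,.14)),("nest","nest","g",(.645,.247,-.097)),("tray","tray","r",(.56,-.289,-.12))):
    for fs in(F,F[:1],F[1:]):
        x,e,t=fit(fs,k,c,p,3 if k=="tag" else 8); print(n,np.round(x*[1e3,1e3,57.3],1),round(e),round(t))
E
```

```text
green [666.5  22.9  -1.5] 52 504
green [668.5  23.6  -1.1] 35 245
green [666.6  22.7  -1.7] 16 259
red [424.8 196.3   8.6] 55 575
red [424.8 195.9   8.7] 36 278
red [425.  196.8   8.2] 17 297
nest [645.7 249.8  -4.5] 1089 1148
nest [648.6 248.5  -4.2] 566 569
nest [647.  250.8  -5.8] 517 579
tray [ 557.5 -292.8   -7. ] 510 2023
tray [ 558.3 -294.1   -6.7] 174 597
tray [ 557.4 -292.    -6.4] 301 1426
```

```bash
python3 - <<'E'
import re
s=open("fit.py").read()
s=s.replace("def chroma(f,col):","TH=.2\ndef chroma(f,col):").replace(">0.2)",">TH)").replace("+o+20)","+o+8)"); open("fit.py","w").write(s)
import fit
from fit import *
F=[grab_frame(c) for c in("top","side")]
i=F[0]["img"]; print(i[185,228:275].tolist()[::2])
R={}
for th in(.1,.2):
  fit.TH=th
  for n,k,c,p in(("nest","nest","g",(.645,.247,-.097)),("tray","tray","r",(.558,-.2925,-.12))):
    for fs in(F,F[:1],F[1:]):
        x,e,t=fit.fit(fs,k,c,p); print(th,n,np.round(x*[1e3,1e3,57.3],1),round(e),round(t))
        if fs is F: R[n]=x
o=[]
for f,(nx,ny),(tx,ty) in zip(F,((250,185),(296,168)),((443,215),(445,305))):
    row=[]
    for n,k,X,Y in(("nest","nest",nx,ny),("tray","tray",tx,ty)):
        b=cv2.resize(f["img"],None,fx=5,fy=5,interpolation=cv2.INTER_CUBIC); b=np.clip(b*1.6,0,255).astype(np.uint8)
        m=cv2.resize((render(f,k,R[n])*255).astype(np.uint8),None,fx=5,fy=5)
        cs,_=cv2.findContours((m>127).astype(np.uint8),cv2.RETR_LIST,cv2.CHAIN_APPROX_NONE); cv2.drawContours(b,cs,-1,(255,255,0),1)
        row.append(b[(Y-30)*5:(Y+30)*5,(X-40)*5:(X+40)*5])
    o.append(np.hstack(row))
cv2.imwrite("pics/fit.png",np.vstack(o)[:,:,::-1])
E
```

```text
[[129, 129, 90], [83, 103, 65], [55, 102, 56], [54, 96, 57], [49, 67, 48], [44, 46, 33], [40, 41, 28], [43, 42, 29], [44, 42, 30], [45, 44, 33], [44, 43, 32], [43, 43, 31], [43, 44, 32], [42, 42, 29], [42, 43, 30], [40, 41, 28], [51, 65, 48], [50, 82, 48], [55, 103, 56], [56, 104, 58], [98, 96, 66], [127, 126, 87], [129, 128, 88], [129, 127, 88]]Traceback (most recent call last):
  File "<stdin>", line 13, in <module>
AttributeError: 'function' object has no attribute 'fit'
```

```bash
cat > t.py <<'E'
import fit as M
from h import *
F=[grab_frame(c) for c in("top","side")]
R={}
for th in(.2,.12):
  M.TH=th
  for n,k,c,p in(("nest","nest","g",(.645,.247,-.097)),("tray","tray","r",(.558,-.2925,-.12))):
    for fs in(F,F[:1],F[1:]):
        x,e,t=M.fit(fs,k,c,p); print(th,n,np.round(x*[1e3,1e3,57.3],1),round(e),round(t))
        if fs is F: R[n]=x
o=[]
for f,(nx,ny),(tx,ty) in zip(F,((250,185),(296,168)),((443,215),(445,305))):
    row=[]
    for n,k,X,Y in(("nest","nest",nx,ny),("tray","tray",tx,ty)):
        b=cv2.resize(f["img"],None,fx=5,fy=5,interpolation=cv2.INTER_CUBIC); b=np.clip(b*1.6,0,255).astype(np.uint8)
        m=cv2.resize((M.render(f,k,R[n])*255).astype(np.uint8),None,fx=5,fy=5)
        cs,_=cv2.findContours((m>127).astype(np.uint8),cv2.RETR_LIST,cv2.CHAIN_APPROX_NONE); cv2.drawContours(b,cs,-1,(255,255,0),1)
        row.append(b[(Y-30)*5:(Y+30)*5,(X-40)*5:(X+40)*5])
    o.append(np.hstack(row))
cv2.imwrite("pics/fit.png",np.vstack(o)[:,:,::-1])
E
python3 t.py
```

```text
0.2 nest [644.9 247.9  -4.4] 987 1253
0.2 nest [648.  248.8  -3.8] 521 614
0.2 nest [646.3 248.6  -4.7] 470 639
0.2 tray [ 557.9 -293.    -6.6] 531 2083
0.2 tray [ 558.2 -294.1   -7. ] 171 636
0.2 tray [ 557.  -292.3   -6.5] 317 1447
0.12 nest [646.8 248.7  -4.9] 404 1923
0.12 nest [646.8 248.9  -5.3] 206 939
0.12 nest [645.4 249.3  -6.2] 195 984
0.12 tray [ 557.9 -292.7   -7.1] 609 2329
0.12 tray [ 557.6 -294.2   -7.2] 226 835
0.12 tray [ 557.6 -292.    -6.7] 355 1494
```

View pics/fit.png

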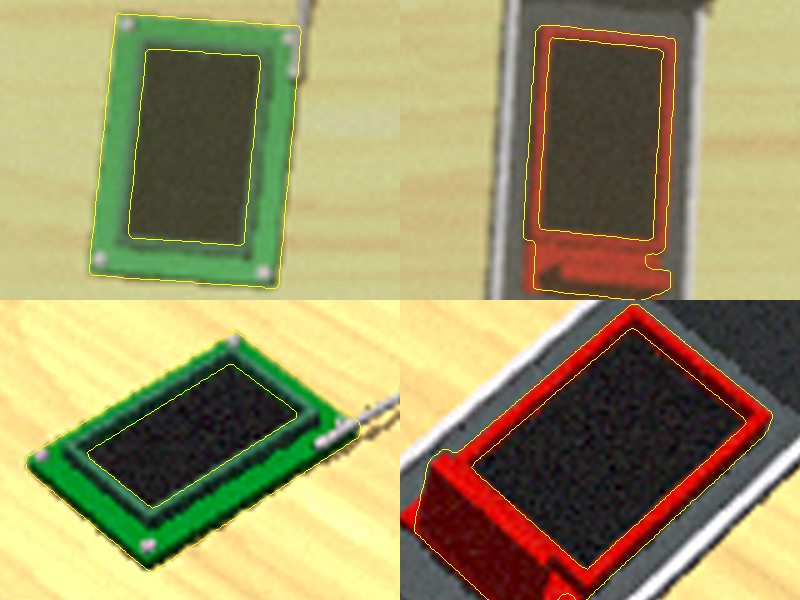

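The overlay matches the plate and tray outlines. The screwdriver tip rests on the nest plate's (+x,-y) corner, clear of my fingers. Now the green box.

```bash
cat > mv.py <<'E'
from h import *
from scipy.spatial.transform import Rotation as Ro
def rot(a):
    c=[(Ro.from_euler("z",b)*Ro.from_euler("x",np.pi)).as_rotvec() for b in(a,a+np.pi)]
    return c
def best(p,a):
    return min((r for r in rot(a) if ik(p,r) is not None),key=lambda r:abs(ik(p,r)[5]))
def st(t):
    s=get_state(); print(t,round(s["clock"],2),np.round(s["position"],3),"gap",round(s["finger_gap"],3),"grip",round(s["grasp_force"],1),"F",np.round(s["contact_force"],1))
H=.17; G=.012
def pick(x,y,a):
    let_go(); r=best([x,y,H],a); movep([x,y,H],r); move_l([x,y,.08],.25); hit=move_l([x,y,G],.1,until_force=8)
    st(f"down hit={hit}"); grab(45); st("grab"); move_l([x,y,H],.2); st("lift")
def place(x,y,a):
    r=best([x,y,H],a); move_l([x,y,H],.3,rot=r); move_l([x,y,G+.018],.15); st("above")
    hit=move_l([x,y,G+.006],.03,until_force=5); st(f"set hit={hit}")
E
python3 - <<'E'
from mv import *
st("start"); pick(.667,.0232,np.radians(-1.5))
E
```

```text
start 2.35 [0.14  0.532 0.206] gap 1.001 grip 0.0 F [-0.  -0.1  0.2]
down hit=False 6.5 [0.668 0.023 0.013] gap 0.999 grip 0.0 F [ 0.1  0.7 -0.1]
grab 6.89 [0.668 0.023 0.013] gap 0.628 grip 49.1 F [0.4 0.  4.2]
lift 7.83 [0.666 0.023 0.168] gap 0.633 grip 48.5 F [-0.3 -0.2 -1.1]
```

```bash
python3 - <<'E'
from mv import *
place(.6465,.2488,np.radians(-5.1))
f=grab_frame("side"); cv2.imwrite("pics/n1.png",cv2.resize(f["img"][90:250,180:420],None,fx=3,fy=3)[:,:,::-1])
E
```

```text
above 9.82 [0.648 0.249 0.031] gap 0.635 grip 48.5 F [-0.1 -0.2 -2.3]
set hit=True 10.17 [0.648 0.249 0.023] gap 0.632 grip 49.5 F [-0.6  0.1  3.4]
```

View pics/n1.png

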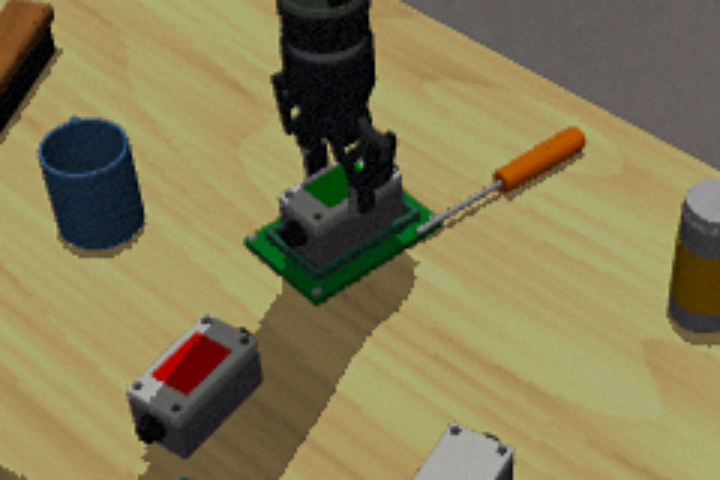

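The green-tagged box sits inside the nest walls at crop (340,215), with contact at exactly floor height. Release it and fetch the red one.

```bash
python3 - <<'E'
from mv import *
p=get_state()["position"]; let_go(); move_l([p[0],p[1],H],.2)
pick(.425,.1962,np.radians(8.5))
import fit as M
M.TH=.2
F=[grab_frame(c) for c in("top","side")]
# green tag now 10 mm higher
M.PARTS["tag"]=([M.sym(.056,.038,.0649,.065)],[])
for fs in ([F[0]],[F[1]]): x,e,t=M.fit(fs,"tag","g",(.6465,.2488,-.09),3); print(np.round(x*[1e3,1e3,57.3],1),round(e),round(t))
place(.5578,-.2930,np.radians(-7.0))
f=grab_frame("side"); cv2.imwrite("pics/t1.png",cv2.resize(f["img"][200:380,340:580],None,fx=3,fy=3)[:,:,::-1])
E
```

```text
down hit=False 14.01 [0.426 0.196 0.013] gap 1.0 grip 0.0 F [-0.3  0.5  0.4]
grab 14.41 [0.426 0.196 0.013] gap 0.631 grip 47.5 F [-1.  -0.8  5.9]
lift 15.35 [0.424 0.196 0.169] gap 0.628 grip 47.6 F [-1.4 -0.1 -1.9]
[647.  248.   -5.6] 34 257
[646.5 248.2  -5.6] 15 211
above 18.38 [ 0.559 -0.293  0.031] gap 0.634 grip 47.6 F [-0.  -0.7 -2. ]
set hit=True 18.72 [ 0.559 -0.294  0.023] gap 0.633 grip 48.3 F [0.5 0.2 4.3]
```

View pics/t1.png

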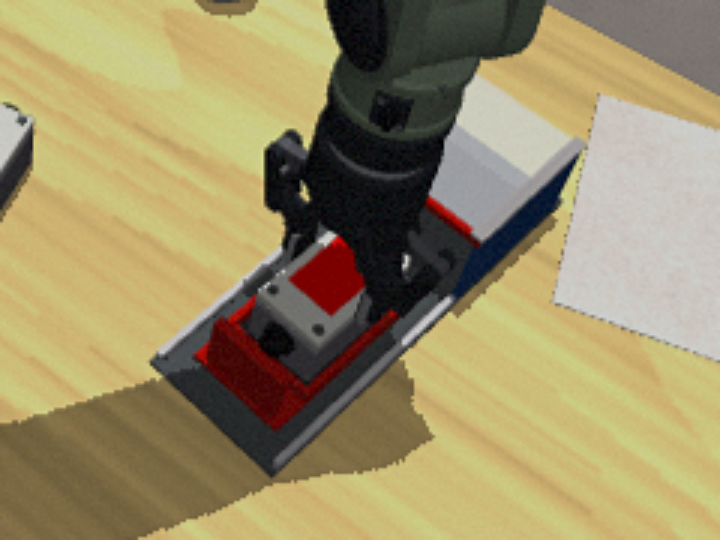

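The red box sits in the tray pocket at crop (320,285), contact again at floor height. Release, then push the tab.

```bash
python3 - <<'E'
from mv import *
a=np.radians(-7.0); u=np.array([np.cos(a),np.sin(a)]); o=np.array([.5578,-.2930])
P=lambda s,z:[*(o+s*u),z]
p=get_state()["position"]; let_go(); move_l([p[0],p[1],H],.2); st("up")
move_l(P(-.145,H),.3); grab(20); move_l(P(-.145,.036),.2)
h=move_l(P(-.085,.036),.08,until_force=1.5); s0=(np.array(get_state()["position"])[:2]-o)@u; st(f"touch {h} {s0:.4f}")
h=move_l(P(.035,.036),.08,until_force=14); st(f"push {h}")
if not h: h=move_l(P(.075,.036),.03,until_force=10); st(f"end {h}")
s1=(np.array(get_state()["position"])[:2]-o)@u; print("travel",s1-s0,s1)
E
```

```text
up 20.08 [ 0.559 -0.293  0.169] gap 1.0 grip 0.0 F [-0.5  0.3 -0. ]
touch False -0.0856 23.21 [ 0.473 -0.282  0.036] gap 0.0 grip 0.0 F [-0.8 -0.5 -0.3]
push False 24.86 [ 0.593 -0.297  0.036] gap 0.001 grip 0.2 F [-0.3  0.1 -0.7]
end False 26.34 [ 0.632 -0.302  0.036] gap -0.0 grip 0.6 F [-1.6 -0.6  0.2]
travel 0.16072328847955702 0.07517211896605497
```

```bash
python3 - <<'E'
from h import *
f=grab_frame("side"); g=grab_frame("top")
a=cv2.resize(f["img"][190:370,340:580],(800,600))[:,:,::-1]
cv2.imwrite("pics/p1.png",a)
E
```

```text
(no output)
```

View pics/p1.png

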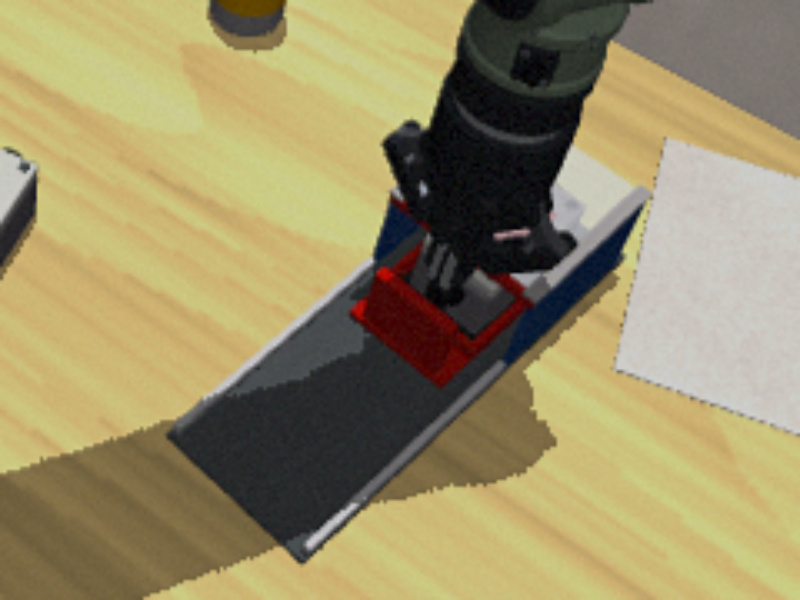

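The picture puts the fingertips near crop (445,300), apparently at or behind the tab, and the tray has been moved most of the way in. I need numbers before moving anything.

```bash
python3 - <<'E'
from mv import *
a=np.radians(-7.0); u=np.array([np.cos(a),np.sin(a)]); o=np.array([.5578,-.2930])
st("now"); s=get_state(); print(s["position"],Ro.from_rotvec(s["eef_rot"]).as_matrix().round(3).tolist())
for c in("top","side"):
    f=grab_frame(c); print(c,"TCP px",proj(f,[s["position"]]).round(1))
    for d in np.arange(.05,.091,.01): print(round(d,3),proj(f,[[*(o+d*u+v*np.array([-u[1],u[0]])),z] for v,z in((-.03,.06),(.03,.06),(.03,.01),(-.03,.01))]).round().tolist())
    for n,z in(("tray_tab",.06),("tray_floor",.01)):
        print(n,[(np.round(t["centre"],1).tolist(),round(t["score"],2),((toplane(f,t["centre"],z)[0]-o)@u).round(4)) for t in tip_of(c,n)])
E
```

```text
now 26.44 [ 0.632 -0.302  0.036] gap 0.003 grip 0.5 F [-1.6 -1.2 -0.5]
[ 0.63240316 -0.30212782  0.03602437] [[-0.993, 0.122, 0.0], [0.122, 0.993, 0.0], [-0.0, 0.0, -1.0]]
top TCP px [[446.4 184.3]]
0.05 [[459.0, 192.0], [437.0, 190.0], [433.0, 194.0], [454.0, 196.0]]
0.06 [[460.0, 189.0], [438.0, 187.0], [433.0, 191.0], [454.0, 193.0]]
0.07 [[460.0, 185.0], [438.0, 183.0], [433.0, 187.0], [454.0, 189.0]]
0.08 [[460.0, 182.0], [438.0, 179.0], [433.0, 184.0], [455.0, 186.0]]
0.09 [[460.0, 178.0], [438.0, 176.0], [434.0, 180.0], [455.0, 182.0]]
tray_tab [([451.2, 195.5], 0.86, np.float64(0.0391))]
tray_floor [([443.4, 169.0], 0.79, np.float64(0.1258))]
side TCP px [[471.2 278. ]]
0.05 [[478.0, 288.0], [455.0, 269.0], [450.0, 282.0], [473.0, 300.0]]
0.06 [[481.0, 285.0], [458.0, 267.0], [453.0, 280.0], [475.0, 298.0]]
0.07 [[484.0, 282.0], [461.0, 264.0], [456.0, 277.0], [478.0, 295.0]]
0.08 [[487.0, 280.0], [464.0, 262.0], [459.0, 275.0], [481.0, 292.0]]
0.09 [[490.0, 277.0], [467.0, 259.0], [462.0, 272.0], [484.0, 290.0]]
tray_tab [([462.9, 279.2], 0.68, np.float64(0.0438))]
tray_floor [([483.6, 272.1], 0.63, np.float64(0.126))]
```

The tab is at s≈0.04, so about 0.13 m of travel, while the fingers are at 0.075. They ended up behind the tab, pushing on the box end. Back off a little, lift out and look.

```bash
python3 - <<'E'
from mv import *
a=np.radians(-7.0); u=np.array([np.cos(a),np.sin(a)]); o=np.array([.5578,-.2930])
P=lambda s,z:[*(o+s*u),z]
h=move_l(P(.068,.036),.03,until_force=4); st(f"back {h}")
p=get_state()["position"]; h=move_l([p[0],p[1],.10],.06,until_force=5); st(f"up {h}")
if not h:
    move_l([p[0],p[1],.2],.2); move_l(P(-.12,.2),.3)
f=grab_frame("side"); g=grab_frame("top")
A=cv2.resize(f["img"][210:360,370:570],(800,600)); B=cv2.resize(g["img"][120:270,390:500],(330,450))
A[:270,:198]=cv2.resize(B,(198,270))
cv2.imwrite("pics/p2.png",A[:,:,::-1])
E
```

```text
back False 27.12 [ 0.625 -0.301  0.036] gap -0.002 grip 0.0 F [ 0.9 -0.1  1.2]
up False 28.34 [ 0.625 -0.301  0.099] gap -0.001 grip 0.0 F [-0.2 -0.1 -0.3]
```

View pics/p2.png

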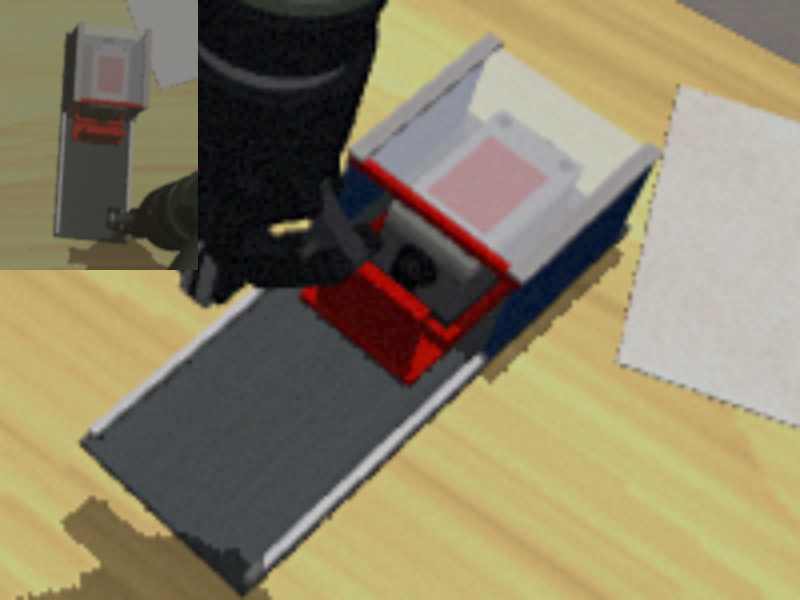

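The box still lies flat in the tray at crop (490,190), and the tab face at (370,330) is short of home. I'll push again lower on the tab, in small steps with force and tab readings.

```bash
python3 - <<'E'
from mv import *
a=np.radians(-7.0); u=np.array([np.cos(a),np.sin(a)]); o=np.array([.5578,-.2930])
P=lambda s,z:[*(o+s*u),z]
def tab():
    o_=[]
    for c in("side","top"):
        f=grab_frame(c); t=tip_of(c,"tray_tab")
        o_.append(((toplane(f,t[0]["centre"],.06)[0]-o)@u).round(4) if t else None)
    return o_
print(tab()); movep(P(-.02,.15),best(P(-.02,.15),a)); h=move_l(P(-.02,.028),.15,until_force=8); st(f"down {h}")
for s in(.0,.015,.022,.029,.036):
    h=move_l(P(s,.028),.04,until_force=12); S=get_state()
    print(s,h,"tcp",round(float((np.array(S["position"])[:2]-o)@u),4),"F",np.round(S["contact_force"],1),"tab",tab())
    if h: break
E
```

```text
[np.float64(0.0468), np.float64(0.046)]
down False 31.56 [ 0.539 -0.291  0.029] gap -0.003 grip 0.0 F [-0.4 -0.1  1.3]
0.0 False tcp -0.0001 F [0.5 0.4 1. ] tab [None, np.float64(0.0498)]
0.015 False tcp 0.0151 F [-0.3  0.5 -0.7] tab [np.float64(0.0537), np.float64(0.0401)]
0.022 False tcp 0.0224 F [-0.5  0.7  0.2] tab [np.float64(0.0463), np.float64(0.0383)]
0.029 False tcp 0.0294 F [ 0.7  0.9 -0.1] tab [np.float64(0.0508), np.float64(0.0444)]
0.036 False tcp 0.0363 F [-0.6 -1.  -0.5] tab [np.float64(0.0466), np.float64(0.0461)]
```

```bash
python3 - <<'E'
from mv import *
a=np.radians(-7.0); u=np.array([np.cos(a),np.sin(a)]); o=np.array([.5578,-.2930])
P=lambda s,z:[*(o+s*u),z]
for s in(.040,.044,.048,.052,.056):
    h=move_l(P(s,.028),.03,until_force=12); S=get_state()
    print(s,h,"tcp",round(float((np.array(S["position"])[:2]-o)@u),4),"F",np.round(S["contact_force"],1))
    if h or abs(S["contact_force"][0])>8: break
f=grab_frame("side"); cv2.imwrite("pics/p3.png",cv2.resize(f["img"][200:350,380:580],(800,600))[:,:,::-1])
E
```

```text
0.04 False tcp 0.0391 F [-5.2  0.3  2.5]
0.044 True tcp 0.0384 F [ 0.1 -0.8  0.1]
```

View pics/p3.png

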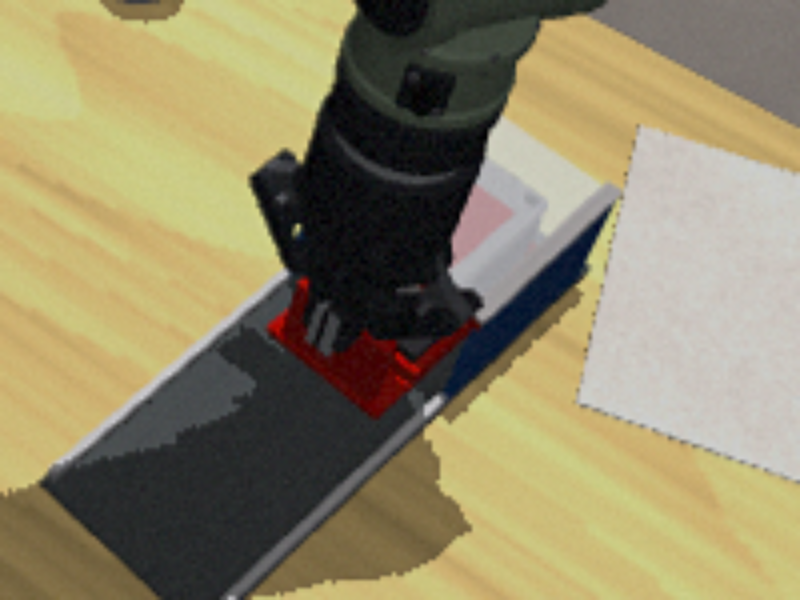

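The fingers now bear properly on the tab at crop (340,340) and stopped on over 12 N. Either this is the stop or the tray is sticking. I'll push a bit harder, and check the cover position from the saved first images.

```bash
python3 - <<'E'
from mv import *
a=np.radians(-7.0); u=np.array([np.cos(a),np.sin(a)]); o=np.array([.5578,-.2930])
P=lambda s,z:[*(o+s*u),z]
for F in(18,25):
    h=move_l(P(.056,.028),.03,until_force=F); S=get_state()
    print(F,h,"tcp",round(float((np.array(S["position"])[:2]-o)@u),4),"F",np.round(S["contact_force"],1),"z",S["position"][2])
for c,(x0,x1,y0,y1) in(("top",(430,474,170,186)),("side",(455,505,250,285))):
    f=grab_frame(c); f0=dict(f); f0["img"]=cv2.imread(f"pics/{c}0.png")[:,:,::-1]
    i=f0["img"].astype(int); m=(i[...,0]>1.25*i[...,1]+8)&(i[...,0]>1.25*i[...,2]+8)
    r=np.argwhere(m[y0:y1,x0:x1])[:,::-1]+[x0,y0]
    s=(toplane(f0,r,.084)-o)@u; print(c,len(r),"strip s",np.percentile(s,[5,25,50,75,95]).round(4))
    i=f0["img"].astype(float)
    # base front edge: brightness/colour along the axis at z~.003
    ss=np.arange(-.14,-.085,.003); px=proj(f,[[*(o+q*u),.003] for q in ss]).round().astype(int)
    print([(round(q,3),(i[p[1],p[0],0]-i[p[1],p[0],2]).astype(int)) for q,p in zip(ss,px)])
E
```

```text
18 True tcp 0.038 F [0.4 0.4 0.5] z 0.025861883871356975
25 True tcp 0.0375 F [ 0.   0.1 -0.4] z 0.02494381019157073
top 97 strip s [0.081  0.0826 0.0847 0.0864 0.088 ]
[(np.float64(-0.14), np.int64(43)), (np.float64(-0.137), np.int64(46)), (np.float64(-0.134), np.int64(45)), (np.float64(-0.131), np.int64(46)), (np.float64(-0.128), np.int64(47)), (np.float64(-0.125), np.int64(49)), (np.float64(-0.122), np.int64(47)), (np.float64(-0.119), np.int64(49)), (np.float64(-0.116), np.int64(42)), (np.float64(-0.113), np.int64(24)), (np.float64(-0.11), np.int64(5)), (np.float64(-0.107), np.int64(8)), (np.float64(-0.104), np.int64(7)), (np.float64(-0.101), np.int64(7)), (np.float64(-0.098), np.int64(8)), (np.float64(-0.095), np.int64(7)), (np.float64(-0.092), np.int64(14)), (np.float64(-0.089), np.int64(31)), (np.float64(-0.086), np.int64(28))]
side 251 strip s [0.0139 0.0772 0.0802 0.0837 0.0865]
[(np.float64(-0.14), np.int64(72)), (np.float64(-0.137), np.int64(71)), (np.float64(-0.134), np.int64(69)), (np.float64(-0.131), np.int64(69)), (np.float64(-0.128), np.int64(73)), (np.float64(-0.125), np.int64(78)), (np.float64(-0.122), np.int64(74)), (np.float64(-0.119), np.int64(72)), (np.float64(-0.116), np.int64(68)), (np.float64(-0.113), np.int64(28)), (np.float64(-0.11), np.int64(-8)), (np.float64(-0.107), np.int64(-5)), (np.float64(-0.104), np.int64(-5)), (np.float64(-0.101), np.int64(-5)), (np.float64(-0.098), np.int64(-7)), (np.float64(-0.095), np.int64(-5)), (np.float64(-0.092), np.int64(-6)), (np.float64(-0.089), np.int64(14)), (np.float64(-0.086), np.int64(49))]
```

The tray does not move under 25 N. The cover's front strip is at s≈0.08, where it would be 0.10 if the tray had started fully out. So the tray began about 15 mm in, and travel is now about 0.15 m: home against its stop. Retract and check.

```bash
python3 - <<'E'
from mv import *
a=np.radians(-7.0); u=np.array([np.cos(a),np.sin(a)]); o=np.array([.5578,-.2930])
P=lambda s,z:[*(o+s*u),z]
move_l(P(-.03,.03),.12); move_l(P(-.03,.2),.25); movep([.33,.0,.25],best([.33,.0,.25],0))
st("away")
import fit as M
M.TH=.2
F=[grab_frame(c) for c in("top","side")]
M.PARTS["tag"]=([M.sym(.056,.038,.0649,.065)],[])
for fs in ([F[0]],[F[1]]): x,e,t=M.fit(fs,"tag","g",(.6465,.2488,-.09),3); print("green",np.round(x*[1e3,1e3,57.3],1),round(e))
M.PARTS["tab"]=([M.box(-.087,-.077,-.03,.03,.01,.06)],[])
for f,c in zip(F,("top","side")):
    # tab position along the slide only
    t=M.chroma(f,"r"); w=cv2.dilate((M.render(f,"tab",[*(o+.136*u),a])>0).astype(np.uint8),np.ones((5,5)))
    L=[(float((abs(M.render(f,"tab",[*(o+q*u),a])-t)*w).sum()),round(q,3)) for q in np.arange(.12,.161,.002)]; print(c,sorted(L)[:3])
    for n in("plain_box","screwdriver","mug","spray_can"): print(n,np.round(silhouettes(c,n)[0]["centre"]).tolist())
A=cv2.resize(F[1]["img"],(800,500)); cv2.imwrite("pics/fin.png",A[:,:,::-1])
E
```

```text
away 38.97 [ 0.331 -0.001  0.25 ] gap 0.001 grip 0.0 F [ 0.4 -0.1 -0.2]
green [647.1 248.1  -5.6] 33
green [646.2 248.5  -5.7] 15
top [(55.625, np.float64(0.144)), (58.8125, np.float64(0.146)), (72.5625, np.float64(0.148))]
plain_box [353.0, 236.0]
screwdriver [275.0, 117.0]
mug [177.0, 230.0]
spray_can [355.0, 127.0]
side [(180.0, np.float64(0.134)), (181.0, np.float64(0.132)), (186.8125, np.float64(0.136))]
plain_box [326.0, 256.0]
screwdriver [357.0, 141.0]
mug [210.0, 148.0]
spray_can [416.0, 174.0]
```

View pics/fin.png

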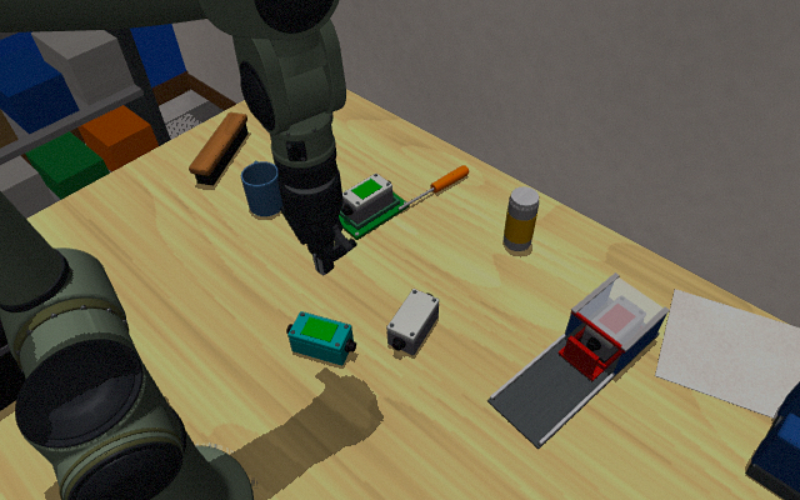

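Boxes and bystanders look right: green in the nest at (370,195), red under the cover at (620,315). Before signing off I test the "home" claim, comparing the cover extents with the saved top image for both hypotheses.

```bash
python3 - <<'E'
from mv import *
a=np.radians(-7.0); u=np.array([np.cos(a),np.sin(a)]); n=np.array([-u[1],u[0]]); o=np.array([.5578,-.2930])
for c in("top","side"):
    f=grab_frame(c); i=cv2.imread(f"pics/{c}0.png").astype(int)
    for t0 in(0,.017): print(c,t0,"front/far corners z.084",proj(f,[[*(o+(x-t0)*u+y*n),.084] for x in(.1,.22) for y in(-.056,.056)]).round(1).tolist())
    ss=np.arange(.06,.26,.004)
    for y in(.02,-.02):
        p=proj(f,[[*(o+q*u+y*n),.084] for q in ss]).round().astype(int); print(y,[(int(1000*q),i[b,a_].sum()//3) for q,(a_,b) in zip(ss.round(3),p)])
E
```

```text
top 0 front/far corners z.084 [[472.6, 173.5], [431.0, 169.1], [474.6, 131.1], [433.7, 126.8]]
top 0.017 front/far corners z.084 [[472.3, 179.6], [430.7, 175.2], [474.3, 137.0], [433.3, 132.7]]
0.02 [(60, np.int64(44)), (64, np.int64(43)), (68, np.int64(44)), (72, np.int64(44)), (76, np.int64(45)), (80, np.int64(42)), (84, np.int64(64)), (88, np.int64(83)), (92, np.int64(100)), (96, np.int64(102)), (100, np.int64(101)), (104, np.int64(103)), (108, np.int64(101)), (112, np.int64(100)), (116, np.int64(102)), (120, np.int64(100)), (124, np.int64(102)), (128, np.int64(101)), (132, np.int64(101)), (136, np.int64(101)), (140, np.int64(103)), (144, np.int64(102)), (148, np.int64(101)), (152, np.int64(100)), (156, np.int64(100)), (160, np.int64(102)), (164, np.int64(102)), (168, np.int64(102)), (172, np.int64(103)), (176, np.int64(106)), (180, np.int64(106)), (184, np.int64(106)), (188, np.int64(120)), (192, np.int64(126)), (196, np.int64(123)), (200, np.int64(125)), (204, np.int64(121)), (208, np.int64(117)), (212, np.int64(118)), (216, np.int64(119)), (220, np.int64(118)), (224, np.int64(1
[... 2941 characters left out ...]
2, np.int64(126)), (136, np.int64(132)), (140, np.int64(134)), (144, np.int64(130)), (148, np.int64(131)), (152, np.int64(145)), (156, np.int64(156)), (160, np.int64(156)), (164, np.int64(155)), (168, np.int64(157)), (172, np.int64(156)), (176, np.int64(156)), (180, np.int64(156)), (184, np.int64(157)), (188, np.int64(156)), (192, np.int64(155)), (196, np.int64(155)), (200, np.int64(147)), (204, np.int64(135)), (208, np.int64(127)), (212, np.int64(132)), (216, np.int64(131)), (220, np.int64(133)), (224, np.int64(125)), (228, np.int64(123)), (232, np.int64(120)), (236, np.int64(121)), (240, np.int64(120)), (244, np.int64(127)), (248, np.int64(129)), (252, np.int64(131)), (256, np.int64(130))]
```

Both cameras put the cover at s≈0.083–0.203 m. The tray therefore started about 17 mm in, and tab home is s≈0.046, where it was pressed against the stop at 25 N.

```bash
python3 -c "
from cell import *
print(sign_off())"
```

```text
the job is handed in; nothing more can be done
None
```

The job is handed in: the green-tagged box is flat in the pass nest, and the red-tagged box is in the tray, which I pushed to its stop under the cover. The first push unexpectedly ended with the fingers behind the tab against the box end (cause not found; every force I read stayed under 10 N), so I repeated it on the tab; the bystanders look unmoved in the final picture.

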